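Box the porcelain knobs and shuttle them home

TASK

Put every loose white knob from the bench into the open blue tray, then carry the tray level, knobs and all, onto the black pad of the rail carriage, in line with the pad. Put the wooden lid on and press it down firmly so that it sits flat on the rim all round, then push the sticky carriage by its red block, smoothly and without slamming, until it is hard against its hidden end stop. Do not tip the tray and leave the wedge, glue, mallet and offcut where they are.

Things in the scene. Friction and masses are not known exactly. Their poses are not given: they have to be found in the camera images.
- knob1_c (a point): a squat white porcelain furniture knob standing on the bench: foot 20 mm across and 9 mm high, then a head 24 mm across and 9 mm high, 18 mm tall in all, 40 g; this point is its centre, 9 mm up, z up its axis. May be absent (None)
- knob2_c (a point): a squat white porcelain furniture knob standing on the bench: foot 20 mm across and 9 mm high, then a head 24 mm across and 9 mm high, 18 mm tall in all, 40 g; this point is its centre, 9 mm up, z up its axis. May be absent (None)
- knob3_c (a point): a squat white porcelain furniture knob standing on the bench: foot 20 mm across and 9 mm high, then a head 24 mm across and 9 mm high, 18 mm tall in all, 40 g; this point is its centre, 9 mm up, z up its axis. May be absent (None)
- knob4_c (a point): a squat white porcelain furniture knob standing on the bench: foot 20 mm across and 9 mm high, then a head 24 mm across and 9 mm high, 18 mm tall in all, 40 g; this point is its centre, 9 mm up, z up its axis. May be absent (None)
- knob5_c (a point): a squat white porcelain furniture knob standing on the bench: foot 20 mm across and 9 mm high, then a head 24 mm across and 9 mm high, 18 mm tall in all, 40 g; this point is its centre, 9 mm up, z up its axis. May be absent (None)
- tray_c (a point): blue open wooden tray, outside 124 mm long (its x axis) x 62 mm wide (y) x 46 mm high, walls and floor 5 mm thick, 0.25 kg; this point is its centre, 23 mm above its underside and below its rim, z up. It is held across its 62 mm width from above
- lid_grip (a point): brown wooden lid for the tray: a slab 124 mm (x) x 62 mm (y) x 6 mm whose underside carries a plug 108 x 46 x 4 mm that goes into the tray's 114 x 52 mm mouth (3 mm of play all round; either way round fits); on top a dark grip bar 54 mm (x) x 14 mm (y) x 26 mm high. This point is the centre of the bar, 13 mm above the slab's top, 23 mm above the plug's underside; properly down on the tray it lies 42 mm above the tray's centre, the slab resting on the rim
- seat (a point): on the carriage of the rail unit (plywood platform, 190 x 90 mm, top 34 mm above the bench): centre of the black rubber pad (132 x 70 mm, long side along x) where the tray stands, on the platform's top. x points along the rail, the way to push, towards the green housing (56 mm high); z up
- push_block (a point): centre of the upright red push block at the carriage's near end: 16 mm (x, along the rail) x 56 mm (y) x 46 mm high, standing on the platform, its top 46 mm above the platform; it lies 98 mm behind the seat. Push on its outer face, the one away from the tray
- carriage (a joint): travel of the carriage along its rail in m, growing the way to push (seat's +x). It starts between 0 and 0.02 and stays where left. It sticks: nothing moves below about 8 N, then it breaks free and runs with about the same drag. The end stop is inside the rail, out of sight, 90 to 110 mm on from the start; the carriage's front stays about 15 mm short of the green housing there. On the stop it yields no further
- wedge: a small green plastic wedge block, 42 x 22 x 16 mm, lying among the knobs; leave it alone. Origin under its middle
- glue: a glue bottle, 56 mm across, 150 mm tall, red cap, upright; leave it alone. Origin under its middle
- mallet: a wooden carver's mallet lying on its side: dark head 68 mm across and 100 mm long, light handle 150 mm along the body's +x, origin under the end of the head that is away from the handle; leave it alone
- offcut: a dark wooden offcut, 140 x 70 x 30 mm; leave it alone. Origin under its middle

How it is judged (in metres and radians):
On the way, in this order (a step that is already met when the one before it is completed fails the run):
1. all the knobs lie in the tray while it still stands on the bench (x of knob1_c in the frame of tray_c between -0.062 and 0.062 m and y of knob1_c in the frame of tray_c between -0.031 and 0.031 m and z of knob1_c in the frame of tray_c between -0.023 and 0.023 m and x of knob2_c in the frame of tray_c between -0.062 and 0.062 m and y of knob2_c in the frame of tray_c between -0.031 and 0.031 m and z of knob2_c in the frame of tray_c between -0.023 and 0.023 m and x of knob3_c in the frame of tray_c between -0.062 and 0.062 m and y of knob3_c in the frame of tray_c between -0.031 and 0.031 m and z of knob3_c in the frame of tray_c between -0.023 and 0.023 m and x of knob4_c in the frame of tray_c between -0.062 and 0.062 m and y of knob4_c in the frame of tray_c between -0.031 and 0.031 m and z of knob4_c in the frame of tray_c between -0.023 and 0.023 m and x of knob5_c in the frame of tray_c between -0.062 and 0.062 m and y of knob5_c in the frame of tray_c between -0.031 and 0.031 m and z of knob5_c in the frame of tray_c between -0.023 and 0.023 m and height (world z) of tray_c below 0.03 m), for 0.2 s.
2. the tray is lifted clear of the bench with all the knobs in it (x of knob1_c in the frame of tray_c between -0.062 and 0.062 m and y of knob1_c in the frame of tray_c between -0.031 and 0.031 m and z of knob1_c in the frame of tray_c between -0.023 and 0.023 m and x of knob2_c in the frame of tray_c between -0.062 and 0.062 m and y of knob2_c in the frame of tray_c between -0.031 and 0.031 m and z of knob2_c in the frame of tray_c between -0.023 and 0.023 m and x of knob3_c in the frame of tray_c between -0.062 and 0.062 m and y of knob3_c in the frame of tray_c between -0.031 and 0.031 m and z of knob3_c in the frame of tray_c between -0.023 and 0.023 m and x of knob4_c in the frame of tray_c between -0.062 and 0.062 m and y of knob4_c in the frame of tray_c between -0.031 and 0.031 m and z of knob4_c in the frame of tray_c between -0.023 and 0.023 m and x of knob5_c in the frame of tray_c between -0.062 and 0.062 m and y of knob5_c in the frame of tray_c between -0.031 and 0.031 m and z of knob5_c in the frame of tray_c between -0.023 and 0.023 m and height (world z) of tray_c above 0.04 m and contact force between tray and table below 0.01 N), for 0.2 s.
3. the tray stands on the pad with all the knobs in it, let go (x of knob1_c in the frame of tray_c between -0.062 and 0.062 m and y of knob1_c in the frame of tray_c between -0.031 and 0.031 m and z of knob1_c in the frame of tray_c between -0.023 and 0.023 m and x of knob2_c in the frame of tray_c between -0.062 and 0.062 m and y of knob2_c in the frame of tray_c between -0.031 and 0.031 m and z of knob2_c in the frame of tray_c between -0.023 and 0.023 m and x of knob3_c in the frame of tray_c between -0.062 and 0.062 m and y of knob3_c in the frame of tray_c between -0.031 and 0.031 m and z of knob3_c in the frame of tray_c between -0.023 and 0.023 m and x of knob4_c in the frame of tray_c between -0.062 and 0.062 m and y of knob4_c in the frame of tray_c between -0.031 and 0.031 m and z of knob4_c in the frame of tray_c between -0.023 and 0.023 m and x of knob5_c in the frame of tray_c between -0.062 and 0.062 m and y of knob5_c in the frame of tray_c between -0.031 and 0.031 m and z of knob5_c in the frame of tray_c between -0.023 and 0.023 m and x of tray_c in the frame of seat between -0.015 and 0.015 m and y of tray_c in the frame of seat between -0.015 and 0.015 m and z of tray_c in the frame of seat between 0.02 and 0.026 m and angle between the x axis of tray_c and the x axis of seat, either way round below 0.15 rad and angle between tray_c's own z axis and vertical below 0.05 rad and contact force between the fingers and tray below 0.1 N), for 0.2 s.
4. the lid sits flat on the tray and is pressed down (over 4 N) (x of lid_grip in the frame of tray_c between -0.007 and 0.007 m and y of lid_grip in the frame of tray_c between -0.007 and 0.007 m and z of lid_grip in the frame of tray_c between 0.039 and 0.0445 m and angle between lid_grip's own z axis and vertical below 0.04 rad and x of tray_c in the frame of seat between -0.015 and 0.015 m and y of tray_c in the frame of seat between -0.015 and 0.015 m and z of tray_c in the frame of seat between 0.02 and 0.026 m and angle between the x axis of tray_c and the x axis of seat, either way round below 0.15 rad and angle between tray_c's own z axis and vertical below 0.05 rad and contact force between lid and tray above 4 N), for 0.1 s.
5. the carriage is hard up at its end stop (value of joint carriage above 0.106 m), for 0.2 s.
At the end, for the whole second after the job is handed in: every knob present lies in the tray; the tray stands on the carriage's pad, centred within 15 mm each way and in line within 0.15 rad; the lid is seated flat on its rim (within 3 mm and 0.04 rad); the carriage is within 4 mm of its end stop; all at rest (x of knob1_c in the frame of tray_c between -0.062 and 0.062 m and y of knob1_c in the frame of tray_c between -0.031 and 0.031 m and z of knob1_c in the frame of tray_c between -0.023 and 0.023 m and x of knob2_c in the frame of tray_c between -0.062 and 0.062 m and y of knob2_c in the frame of tray_c between -0.031 and 0.031 m and z of knob2_c in the frame of tray_c between -0.023 and 0.023 m and x of knob3_c in the frame of tray_c between -0.062 and 0.062 m and y of knob3_c in the frame of tray_c between -0.031 and 0.031 m and z of knob3_c in the frame of tray_c between -0.023 and 0.023 m and x of knob4_c in the frame of tray_c between -0.062 and 0.062 m and y of knob4_c in the frame of tray_c between -0.031 and 0.031 m and z of knob4_c in the frame of tray_c between -0.023 and 0.023 m and x of knob5_c in the frame of tray_c between -0.062 and 0.062 m and y of knob5_c in the frame of tray_c between -0.031 and 0.031 m and z of knob5_c in the frame of tray_c between -0.023 and 0.023 m and x of tray_c in the frame of seat between -0.015 and 0.015 m and y of tray_c in the frame of seat between -0.015 and 0.015 m and z of tray_c in the frame of seat between 0.02 and 0.026 m and angle between the x axis of tray_c and the x axis of seat, either way round below 0.15 rad and angle between tray_c's own z axis and vertical below 0.05 rad and x of lid_grip in the frame of tray_c between -0.007 and 0.007 m and y of lid_grip in the frame of tray_c between -0.007 and 0.007 m and z of lid_grip in the frame of tray_c between 0.039 and 0.0445 m and angle between lid_grip's own z axis and vertical below 0.04 rad and value of joint carriage above 0.106 m and linear speed of each of tray, lid below 0.02 m/s); the robot touches nothing.
It fails at once if the tray is tipped more than 0.35 rad (20 degrees) (angle between tray_c's own z axis and vertical above 0.35 rad).
It fails at once if the carriage is slammed (faster than 0.3 m/s) (velocity of joint carriage above 0.3 m/s).
It fails at once if the wedge, glue bottle, mallet or offcut is moved by more than 30 mm (distance of any of wedge, glue, mallet, offcut from where it was at the start of the episode above 0.03 m).
Of knob1, knob2, knob3, knob4, knob5 only 3 to 5 are there at a start; the rules pass over those that are not, and their reading is None.
At some moment in a run one of knob1, knob2, knob3, knob4, knob5, lid may be knocked a few centimetres aside while the robot is not near it.
It also fails if it takes over 208 s, if anything falls off the work surface, if the arm or the gripper's body presses on something with over 40 N, if the wrist force passes 120 N, or if a joint passes its speed limit or range.

ROBOT

A 7-joint arm with a two-finger parallel gripper is mounted at the origin on the work surface. World frame = base frame: x ahead of the robot, y to its left, z up, the work surface at z = 0. Lengths are in mm, angles in rad, forces in N, time in s.
With the tool pointing down it reaches from about 375 to 925 mm from the base axis. Payload 3.1 kg.
Tool frame: the origin (TCP) lies at the centre of the arm's flange, where the gripper is bolted on; the fingertips stand 173 mm ahead of it and the grasp point (between the pads) lies 155 mm ahead of it; z points along the fingers, y is the direction in which the jaws open and shut (so a half turn about z gives the same grasp; the last joint's range is limited). The gripper opens to 85 mm and grips with 20 to 120 N. Pads are 22 mm wide; open, the fingers measure 114 mm over their backs; the gripper's body (76 mm by 85 mm) begins 54 mm behind the grasp point. The pads swing forward as they close: fully open they stand 13 mm farther back than shut.
Start: joints at [-1.331, 0.383, 0.044, 1.598, -0.018, 1.161, -0.05], TCP at [215.4, 613.278, 404.669] pointing down, gripper open.
Joint ranges: [-2.61, 2.61], [-0.41, 2.15], [-1.48, 1.57], [0, 2.5], [-1.57, 4.71], [0.05, 1.97], [-2.85, 2.85]. Speed limits (rad/s): [2.79, 2.79, 3.14, 3.14, 3.14, 3.14, 3.14].

INTERFACE

Orientations are given as a unit quaternion [x, y, z, w].
In Python, from station import manip, kin, telemetry, viewer, hand_in gives the robot as it stands. Calls block until the motion is done:
- manip.reach(position, orientation): joint-space move of the TCP to a pose.
- manip.move_l(position, attitude=None, rate=150, threshold=None): straight line of the TCP; attitude=None keeps the orientation; rate is the mean speed in mm/s. With threshold (N) it stops when the force on the tool has changed by that much, and returns True; else False.
- manip.movej(angles): joint-space move.
- manip.ungrasp() and manip.grab(): open the fingers fully, or close them until they stop; the grip force is fixed at half the most.
- manip.wait(seconds).
- kin.solve_ik(position, orientation): joint angles nearest the present ones, or None.
- telemetry.state(): the state.
- viewer.camera(name): name is "side" or "top"; returns a dict with "frame" (420x560x3 uint8, red, green, blue), "range_z" (420x560 float32, mm along the optical axis (not along the pixel's ray), 0 where there is no reading), "intrinsics" (3x3 intrinsics, pixels), "dist_coeffs" ([k1, k2, p1, p2, k3] as OpenCV has them; the pictures are not rectified), "position" and "orientation" of the camera in the world. Camera axes: x right, y down, z forward; pixel columns grow to the right and rows downward; lengths in mm; the calibration is good to about 2 mm. A picture is of the moment at which its call begins.
A pose or a line that the arm cannot do raises manip.IKError and nothing moves.
- hand_in(): hands the job in, once; it reports no verdict.
The state is a dict: "t": time; "joint_positions": joint angles; "joint_vel": joint speeds; "joint_torque": joint torques, N m; "eef_pos": TCP position; "eef_rot": TCP orientation; "contact_force": force on the tool from outside, world axes, zero at the start; "wrist_torque": the same for the moment, N m; "finger_gap": finger opening in mm.
Only numpy, scipy, OpenCV 4.12 (cv2) and the standard library are available. Lean on these libraries where they do the work, as an engineer would, in place of code of your own. Each camera call takes 0.05 s, during which the arm holds its last target. There are 200 camera calls.

## Working session

There is one attempt and no reset: what is moved stays moved. The work goes in short steps, each a Python script; the robot and the scene stay as the last script left them, time stands still between calls to the robot, and variables do not carry over. Pictures are saved under pics/ and viewed, about 12 in all and at most 16, crops included, and the job is handed in when it is done.

```bash
ls; mkdir -p pics; cat > h.py <<'E'
import numpy as np, cv2
from scipy.spatial.transform import Rotation as R
from station import manip, kin, telemetry, viewer, hand_in
def shot(n,name=None):
    c=viewer.camera(n)
    if name: cv2.imwrite('pics/'+name,c['frame'][:,:,::-1]); np.savez('pics/'+name[:-4],**{k:np.asarray(v) for k,v in c.items()})
    return c
def load(name): return dict(np.load('pics/'+name+'.npz'))
def cloud(c):
    """world xyz per pixel (mm)"""
    h,w=c['range_z'].shape
    u,v=np.meshgrid(np.arange(w,dtype=np.float32),np.arange(h,dtype=np.float32))
    p=cv2.undistortPoints(np.stack([u,v],-1).reshape(-1,1,2),np.asarray(c['intrinsics'],float),np.asarray(c['dist_coeffs'],float)).reshape(h,w,2)
    z=np.asarray(c['range_z'],float)
    P=np.dstack([p[...,0]*z,p[...,1]*z,z])
    W=P@R.from_quat(c['orientation']).as_matrix().T+np.asarray(c['position'])
    W[z==0]=np.nan
    return W
def down(yaw):
    """tool down, jaw axis (tool y) along world yaw+90deg: tool x at yaw"""
    return (R.from_euler('z',yaw)*R.from_euler('x',np.pi)).as_quat()
E
python3 - <<'E'
from h import *
for n in('top','side'):
    c=shot(n,n+'0.png'); print(c['position'],R.from_quat(c['orientation']).as_matrix().round(2).tolist(),c['intrinsics'])
s=telemetry.state();print(s)
print(R.from_quat(s['eef_rot']).as_matrix().round(3))
E
```

```text
pics
[400.04643704 -48.53654299 913.30242162] [[-0.09, -0.97, 0.23], [-1.0, 0.08, -0.02], [0.0, -0.24, -0.97]] [[403.5332952    0.         280.43166518]
 [  0.         403.5332952  208.17009564]
 [  0.           0.           1.        ]]
[ 367.82370926 -735.79726868  514.16356767] [[0.95, -0.18, 0.25], [-0.3, -0.53, 0.79], [-0.01, -0.83, -0.56]] [[417.6428587    0.         284.86647907]
 [  0.         417.6428587  217.45715675]
 [  0.           0.           1.        ]]
{'t': 0.1, 'joint_positions': array([-1.33078241,  0.38377533,  0.04383968,  1.59946661, -0.01789801,
        1.16118149, -0.04987285]), 'joint_vel': array([-0.00042571, -0.0011021 , -0.00056462, -0.00439461,  0.00083988,
       -0.00038734, -0.00032066]), 'joint_torque': array([ 2.58829285e-03, -4.34724784e+01,  1.02941819e+00, -2.50455451e+01,
        1.09184583e-02,  5.40867492e-03, -6.72459805e-06]), 'eef_pos': array([215.25963956, 612.84129444, 403.37501006]), 'eef_rot': array([ 1.68053495e-01,  9.85777123e-01, -1.21114169e-03, -1.39608820e-04]), 'contact_force': array([-0.33591108,  0.06033326, -0.35396222]), 'wrist_torque': array([ 0.01114476, -0.00309928, -0.01713333]), 'finger_gap': 85.68423225348734}
[[-0.944  0.331 -0.001]
 [ 0.331  0.944 -0.002]
 [-0.    -0.002 -1.   ]]
```

View pics/top0.png

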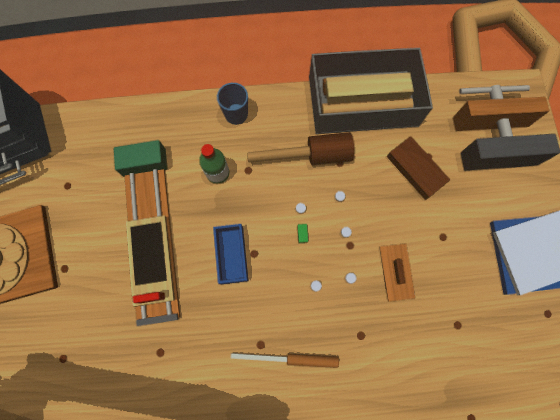

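View pics/side0.png

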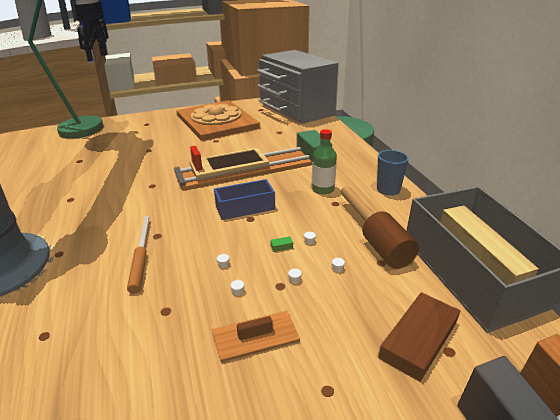

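The top view shows five knobs at about (301,208), (340,196), (346,232), (316,286) and (351,278). The wedge is at (303,233), the tray at (231,254), the lid at (397,272), the pad at (150,253), the red block at (148,297) and the housing at (140,157).

```bash
cat >> h.py <<'E'
def fitrect(pts):
    """centre and yaw of long side of xy points (min-area rectangle)"""
    (cx,cy),(a,b),_=r=cv2.minAreaRect(pts.astype(np.float32))
    q=cv2.boxPoints(r); e=q[1]-q[0]; f=q[2]-q[1]
    l=e if np.hypot(*e)>np.hypot(*f) else f
    return np.array([cx,cy]).round(1),np.degrees(np.arctan2(l[1],l[0])).round(1),sorted([round(a,1),round(b,1)])
def knobs(c):
    W=cloud(c); f=c['frame'].astype(int)
    m=(f.min(2)>125)&(f.max(2)-f.min(2)<45)&(W[...,2]>5)&(W[...,2]<60)&(W[...,1]>-330)&(W[...,0]<800)
    n,l,s,_=cv2.connectedComponentsWithStats(m.astype(np.uint8))
    o=[]
    for i in range(1,n):
        if s[i,4]>25:
            p=W[l==i]; z=np.percentile(p[:,2],80); t=p[p[:,2]>z-4]
            o.append(((t[:,:2].max(0)+t[:,:2].min(0))/2).round(1).tolist()+[round(z,1),int(s[i,4])]+s[i,:2].tolist())
    return o
def region(c,box,zlo,zhi,cond=None):
    u0,v0,u1,v1=box; W=cloud(c)[v0:v1,u0:u1]; f=c['frame'][v0:v1,u0:u1].astype(int)
    m=(W[...,2]>zlo)&(W[...,2]<zhi)
    if cond: m&=cond(f[...,0],f[...,1],f[...,2])
    return W[m]
E
python3 - <<'E'
from h import *
c=load('top0')
for k in knobs(c): print('knob',k)
for n,b,lo,hi,cd in [('tray rim',(205,215,255,295),38,52,None),('lid',(375,235,420,310),6,15,None),('lid bar',(375,235,420,310),25,45,None),
 ('platform',(120,210,180,305),28,40,None),('pad',(125,215,172,292),28,42,lambda r,g,b:r<60),('red',(125,285,172,308),70,90,None),('wedge',(290,220,315,245),8,25,None),('housing',(105,135,175,180),45,65,None),('offcut',(375,130,455,205),22,40,None),('mallet',(240,125,360,172),15,90,None)]:
    p=region(c,b,lo,hi,cd); print(n,len(p),*fitrect(p[:,:2]) if len(p) else'',np.median(p[:,2]).round(1) if len(p) else '')
E
```

```text
knob [678.4, 214.5, np.float64(21.2), 117, 153, 170]
knob [674.3, 269.9, np.float64(21.1), 101, 130, 173]
knob [634.5, -208.8, np.float64(17.7), 75, 335, 191]
knob [613.9, -115.8, np.float64(18.2), 76, 296, 203]
knob [549.5, -213.3, np.float64(18.1), 78, 341, 227]
knob [446.1, -210.5, np.float64(18.7), 87, 346, 273]
knob [436.6, -132.7, np.float64(18.3), 87, 311, 280]
knob [414.0, 192.9, np.float64(21.8), 30, 166, 302]
knob [409.4, 249.0, np.float64(21.6), 36, 141, 306]
knob [294.9, 4.6, np.float64(14.2), 257, 231, 354]
tray rim 434 [520.1  49.5] 2.0 [62.9, 122.8] 44.6
lid 1265 [ 450.1 -319.1] 1.5 [64.0, 125.7] 9.0
lid bar 180 [ 449.4 -318.5] 0.1 [15.1, 53.5] 34.0
platform 3213 [520.6 229.2] 4.3 [92.0, 190.1] 33.4
pad 1757 [536.  230.5] 4.4 [69.1, 129.9] 33.7
red 215 [438.8 223. ] -85.8 [16.4, 56.0] 78.7
wedge 182 [ 555.2 -114.8] -5.5 [20.5, 41.9] 14.7
housing 1140 [761.  247.6] -84.5 [59.6, 108.9] 54.8
offcut 1705 [ 688.7 -403.4] 33.2 [73.4, 141.6] 28.9
mallet 2183 [ 760.5 -139.2] 86.4 [100.2, 268.8] 48.1
```

```bash
cat >> h.py <<'E'
Q0=down(0.)
TRAY=np.array([520.1,49.5]); TY=np.radians(2)
SLOT=[(-36,-11),(-36,11),(36,-11),(36,11),(0,0)]
def pick(x,y,slot):
    """knob from the bench into tray slot; returns gap, t"""
    manip.reach([x,y,260],Q0); manip.move_l([x,y,176],rate=120); manip.grab()
    g=telemetry.state()['finger_gap']; manip.move_l([x,y,270],rate=200)
    s=np.array(SLOT[slot]); c,n=np.cos(TY),np.sin(TY)
    d=TRAY+np.array([c*s[0]-n*s[1],n*s[0]+c*s[1]])
    if g<15: return g
    manip.reach([*d,270],down(TY)); manip.move_l([*d,223],rate=120); manip.ungrasp(); manip.move_l([*d,270],rate=200)
    return g
E
python3 - <<'E'
from h import *
print(pick(446.1,-210.5,0),telemetry.state()['t'])
c=shot('top','top1.png'); shot('side','side1.png')
for k in knobs(c): print(k)
E
```

```text
20.98700597741882 7.775
[678.2, 214.3, np.float64(20.9), 134, 153, 170]
[674.1, 269.8, np.float64(20.7), 126, 130, 173]
[634.2, -208.6, np.float64(17.8), 78, 335, 191]
[613.5, -115.7, np.float64(18.5), 77, 296, 203]
[549.3, -213.2, np.float64(18.0), 80, 341, 227]
[436.6, -132.9, np.float64(18.4), 88, 311, 280]
[296.6, 15.2, np.float64(14.0), 216, 231, 354]
```

```bash
python3 - <<'E'
import cv2
t=cv2.imread('pics/top1.png')[180:340,180:340]; s=cv2.imread('pics/side1.png')[140:300,170:330]
cv2.imwrite('pics/c1.png',cv2.resize(cv2.hconcat([t,s]),(800,400),interpolation=cv2.INTER_CUBIC))
E
```

```text
(no output)
```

View pics/c1.png

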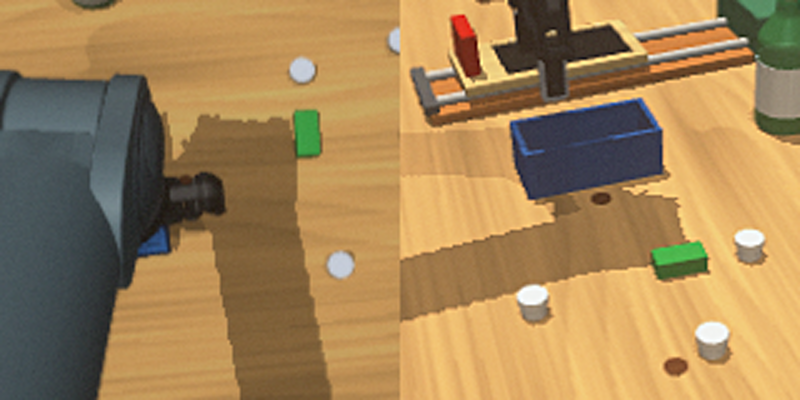

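The arm hides the tray from above. The side crop shows the tray still standing in place, and the knob is no longer on the bench. I'll do the rest now, re-measuring before each pick.

```bash
python3 - <<'E'
from h import *
T=[(436.6,-132.9),(549.3,-213.2),(634.2,-208.6),(613.5,-115.7)]
for i,t in enumerate(T):
    ks=[k for k in knobs(shot('top')) if np.hypot(k[0]-t[0],k[1]-t[1])<40 and 14<k[2]<22 and k[1]<0]
    if len(ks)!=1 : print('unclear',t,ks); shot('top','unc.png'); break
    print(ks[0],pick(*ks[0][:2],i+1),telemetry.state()['t'])
manip.reach([430,-180,330],Q0)
c=shot('top','top2.png'); shot('side','side2.png')
for k in knobs(c): print(k)
p=region(c,(205,215,255,295),38,52);print(fitrect(p[:,:2]))
t=c['frame'][200:310,190:300,::-1]; cv2.imwrite('pics/c2.png',cv2.resize(t,(600,600),interpolation=cv2.INTER_CUBIC))
E
```

```text
[436.5, -132.5, np.float64(18.1), 88, 311, 280] 20.899213973133463 13.125
[549.4, -213.1, np.float64(17.6), 80, 341, 227] 21.022821799414228 18.9
[634.1, -208.7, np.float64(18.1), 77, 335, 191] 21.32890860844897 24.7083
[613.4, -115.8, np.float64(17.8), 78, 296, 203] 21.08716653187079 29.9667
[677.9, 214.2, np.float64(20.5), 128, 153, 170]
[674.6, 269.7, np.float64(21.2), 122, 130, 173]
[560.6, 49.0, np.float64(23.0), 166, 220, 229]
[521.1, 48.3, np.float64(23.0), 85, 226, 248]
[485.7, 33.9, np.float64(23.6), 78, 234, 264]
[484.3, 57.9, np.float64(24.0), 87, 223, 266]
[413.9, 193.4, np.float64(21.6), 40, 166, 302]
[409.4, 248.8, np.float64(20.9), 38, 141, 306]
[294.7, 4.6, np.float64(14.1), 257, 231, 354]
(array([520.3,  49.5]), np.float32(2.0), [62.9, 123.1])
```

View pics/c2.png

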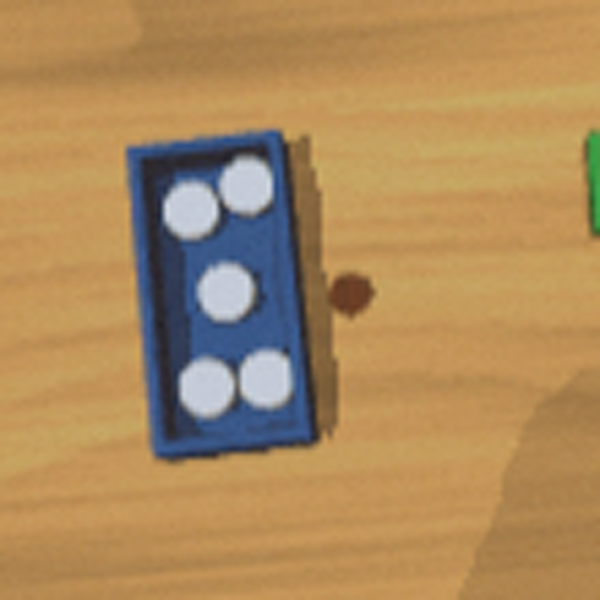

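View pics/top2.png

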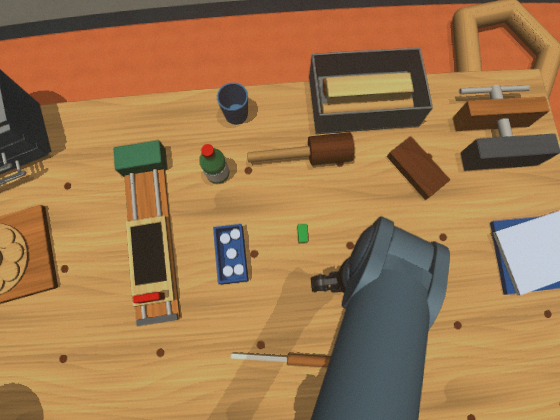

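All five knobs stand in the tray, at crop pixels (190,210), (246,185), (226,292), (207,387) and (265,379), and none is left on the bench. Next is the tray.

```bash
python3 - <<'E'
from h import *
q=down(TY); x,y=520.3,49.5
manip.reach([x,y,290],q); manip.move_l([x,y,182],rate=100); manip.grab()
print(telemetry.state()['finger_gap'])
manip.move_l([x,y,290],rate=70)
c=shot('side','side3.png')
q2=down(np.radians(4.3)); sx,sy=536,230.5
manip.move_l([sx,sy,290],q2,rate=90)
manip.move_l([sx,sy,232],rate=60); print(manip.move_l([sx,sy,215],rate=15,threshold=5),telemetry.state()['eef_pos'],telemetry.state()['contact_force'])
manip.ungrasp(); manip.move_l([sx,sy,300],rate=100)
manip.reach([450,-150,330],Q0)
c=shot('top','top3.png'); shot('side','side4.png'); print(telemetry.state()['t'])
for k in knobs(c): print(k)
for n,b,lo,hi,cd in [('tray rim',(120,200,180,300),70,86,lambda r,g,b:b>r+20),('platform',(110,200,180,308),28,38,None),('red',(125,275,172,310),70,90,lambda r,g,b:r>b+60)]:
    p=region(c,b,lo,hi,cd); print(n,fitrect(p[:,:2]),np.median(p[:,2]))
t=c['frame'][200:310,100:210,::-1]; cv2.imwrite('pics/c3.png',cv2.resize(t,(500,500),interpolation=cv2.INTER_CUBIC))
E
```

```text
61.03591018388871
True [535.90816161 230.44784323 216.92793518] [-1.40640952 -0.45990143  5.51087063]
42.4833
[677.9, 214.1, np.float64(21.0), 126, 153, 170]
[674.3, 269.7, np.float64(21.1), 120, 130, 173]
[576.3, 232.4, np.float64(57.2), 149, 135, 226]
[537.1, 228.2, np.float64(57.0), 91, 140, 246]
[500.0, 227.8, np.float64(57.3), 161, 137, 262]
[413.9, 193.3, np.float64(21.3), 38, 166, 302]
[409.5, 248.9, np.float64(21.0), 38, 141, 306]
[294.7, 4.4, np.float64(14.3), 253, 231, 354]
tray rim (array([534.2, 229.1]), np.float32(4.1), [63.1, 124.3]) 78.7936775084296
platform (array([520.7, 228.4]), np.float32(3.7), [91.2, 190.0]) 33.45239061727909
red (array([438.7, 223.6]), np.float32(-85.7), [16.4, 56.2]) 78.52786682827832
```

View pics/c3.png

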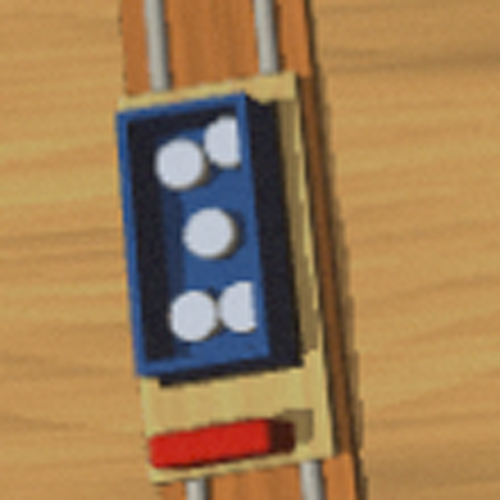

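View pics/side4.png

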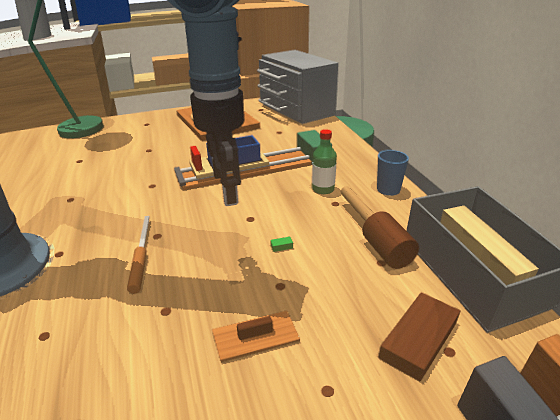

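The tray is on the pad, in line to about 0.2° and centred within about 2 mm, with all five knobs inside. The lid is undisturbed at side pixel (255,335). Next is the lid.

```bash
python3 - <<'E'
from h import *
manip.reach([535,100,330],Q0)
c=shot('top','top4.png'); p=region(c,(350,200,450,340),6,15); l=fitrect(p[:,:2]); b=fitrect(region(c,(350,200,450,340),25,45)[:,:2]); print(l,b)
assert abs(l[2][1]-125)<5 and np.hypot(*(l[0]-b[0]))<4
yw=np.radians((l[1]+b[1])/2); x,y=(l[0]+b[0])/2; q=down(yw)
manip.reach([x,y,290],q); manip.move_l([x,y,187],rate=100); manip.grab(); print(telemetry.state()['finger_gap'])
manip.move_l([x,y,360],rate=120)
X,Y=535.6,230.2
manip.reach([X,Y,360],down(np.radians(4.2)))
manip.move_l([X,Y,275],rate=80); manip.wait(.3)
shot('side','side5.png')
f=telemetry.state()['contact_force']
print(manip.move_l([X,Y,260],rate=12,threshold=10)); s=telemetry.state(); print(s['eef_pos'],s['contact_force']-f,s['wrist_torque'],s['t'])
E
```

```text
(array([ 450. , -318.6]), np.float32(1.3), [63.4, 125.5]) (array([ 449.4, -318.9]), np.float32(1.8), [14.9, 53.7])
12.99314974106932
True
[535.69809106 230.11791248 263.29820602] [0.41066314 0.12650848 4.42075372] [0.00570814 0.055508   0.02051645] 53.0917
```

It stopped at z = 263.3 against an expected 263, so the plug is in the mouth. Now I'll press, release, and press again on top of the bar.

```bash
python3 - <<'E'
from h import *
X,Y=535.6,230.2
print(manip.move_l([X,Y,258],rate=8,threshold=15)); manip.wait(.4); s=telemetry.state(); print(s['eef_pos'],s['contact_force'])
manip.ungrasp(); manip.move_l([X,Y,330],rate=100); manip.grab()
# bar top at 34+46+6+26=112 -> tips shut at TCP 285
manip.move_l([X,Y,295],rate=60)
print(manip.move_l([X,Y,278],rate=10,threshold=18)); manip.wait(.5); s=telemetry.state(); print(s['eef_pos'],s['contact_force'])
manip.move_l([X,Y,330],rate=60); manip.reach([450,20,330],Q0)
c=shot('top','top5.png'); shot('side','side6.png'); print(telemetry.state()['t'])
for n,b,lo,hi,cd in [('slab',(110,195,180,285),78,92,None),('bar',(110,200,180,290),100,120,None),('platform',(110,200,180,308),28,38,None),('red',(125,275,172,310),70,90,lambda r,g,b:(r>b+60)&(g<60))]:
    p=region(c,b,lo,hi,cd); print(n,fitrect(p[:,:2]),np.median(p[:,2]))
p=region(c,(110,195,180,285),78,92); A=np.c_[p[:,:2]-p[:,:2].mean(0),np.ones(len(p))]; print('slab slope',np.linalg.lstsq(A,p[:,2],rcond=None)[0])
t=np.hstack([c['frame'][190:320,90:220],cv2.imread('pics/side6.png')[90:220,150:280,::-1]])[:,:,::-1]; cv2.imwrite('pics/c5.png',cv2.resize(t,(800,400),interpolation=cv2.INTER_CUBIC))
E
```

```text
True
[536.00342032 230.01284747 263.28172085] [-1.26934859 -0.34327782  5.16181063]
True
[535.92132629 229.98812909 285.59487221] [-0.76071358  0.24611401  5.32126227]
60.35
slab (array([535.4, 229.2]), np.float32(3.3), [62.8, 126.5]) 84.8588958475355
bar (array([535.6, 228. ]), np.float32(4.6), [14.9, 54.2]) 110.66351732888131
platform (array([520.7, 229.2]), np.float32(3.9), [90.8, 189.5]) 32.995618682532836
red (array([437. , 232.8]), np.float32(-85.7), [14.4, 30.7]) 79.01132356732217
slab slope [2.77738633e-03 5.84953075e-03 8.49145992e+01]
```

View pics/c5.png

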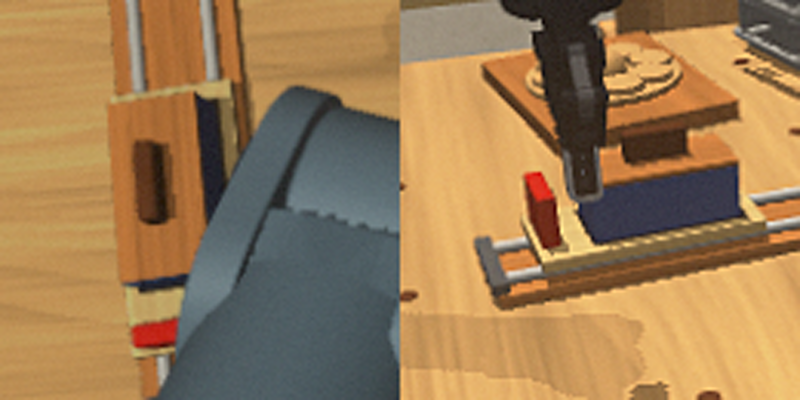

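The lid lies flat: the slab top reads 84.9 against a nominal 86 with the known −1.2 mm camera bias, and the slope is under 0.007. The held press was only about 5 N, so I'll press more firmly with small steps.

```bash
python3 - <<'E'
from h import *
X,Y=535.6,229.8; q=down(np.radians(4.2))
manip.reach([X,Y,330],q); manip.move_l([X,Y,292],rate=60); manip.wait(.3); f0=telemetry.state()['contact_force']; print(f0)
z=286.
while z>281:
    manip.move_l([X,Y,z],rate=10); manip.wait(.15); f=telemetry.state()['contact_force']-f0; print(z,telemetry.state()['eef_pos'][2].round(2),f.round(1))
    if f[2]>15: break
    z-=.5
manip.wait(.5); print((telemetry.state()['contact_force']-f0).round(1))
manip.move_l([X,Y,330],rate=60); print(telemetry.state()['t'])
E
```

```text
[-0.97198839 -0.15384029 -0.13327378]
286.0 286.07 [0.2 0.3 0.2]
285.5 285.64 [1.5 0.  1. ]
285.0 285.6 [-0.6 -0.4  5.5]
284.5 285.59 [-0.8 -1.3  8.1]
284.0 285.56 [-2.2 -0.5 11. ]
283.5 285.53 [-4.7 -0.6 13.7]
283.0 285.49 [-4.2 -0.2 15.8]
[-5.  -1.  16.9]
67.075
```

```bash
python3 - <<'E'
from h import *
a=np.radians(4.2); u=np.array([np.cos(a),np.sin(a)]); q=down(a)
F=np.array([431.5,224.0]); P=lambda d,z:[*(F+u*d),z]
manip.reach([480,150,330],Q0); manip.reach(P(-30,330),q); manip.move_l(P(-30,225),rate=100); manip.wait(.3); f0=telemetry.state()['contact_force']
print(manip.move_l(P(-6,225),rate=25,threshold=5))
r=manip.move_l(P(125,225),rate=25,threshold=22); s=telemetry.state()
print(r,(s['eef_pos'][:2]-F)@u,s['contact_force']-f0,s['t'])
shot('side','side7.png')
E
```

```text
True
True 93.91677837192765 [-0.87893058  1.03955535  0.01390594] 74.1167
```

View pics/side7.png

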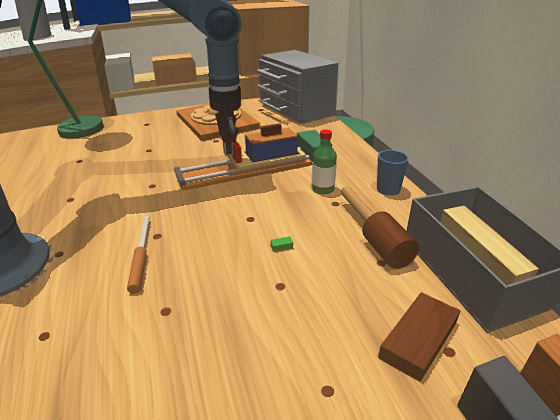

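The carriage has run up near the green housing, with the lid still on. I'll check that it is hard on the stop with small steps.

```bash
python3 - <<'E'
from h import *
a=np.radians(4.2); u=np.array([np.cos(a),np.sin(a)])
F=np.array([431.5,224.0]); P=lambda d,z:[*(F+u*d),z]
d0=(telemetry.state()['eef_pos'][:2]-F)@u
for k in range(0,16):
    manip.move_l(P(d0+k,225),rate=10); manip.wait(.15); s=telemetry.state(); f=-(s['contact_force'][:2]@u); print(k,((s['eef_pos'][:2]-F)@u-d0).round(2),f.round(1))
    if f>28: break
manip.wait(.4)
d=(telemetry.state()['eef_pos'][:2]-F)@u
manip.move_l(P(d-30,225),rate=60); manip.move_l(P(d-30,340),rate=100); manip.reach([450,-50,380],Q0); manip.wait(.5)
c=shot('top','top8.png'); shot('side','side8.png'); print(telemetry.state()['t'])
for n,b,lo,hi,cd in [('slab',(110,130,180,265),78,92,None),('bar',(110,130,180,265),100,120,None),('platform',(110,160,180,290),28,38,None),('red',(125,220,172,275),70,90,lambda r,g,b:(r>b+60)&(g<60)),('housing',(105,120,175,180),48,62,None)]:
    p=region(c,b,lo,hi,cd); print(n,fitrect(p[:,:2]),np.median(p[:,2]))
t=np.hstack([c['frame'][120:280,80:240],cv2.imread('pics/side8.png')[80:240,190:350,::-1]])[:,:,::-1]; cv2.imwrite('pics/c8.png',cv2.resize(t,(800,400),interpolation=cv2.INTER_CUBIC))
E
```

```text
0 -0.04 0.0
1 0.85 -0.2
2 1.27 4.2
3 1.67 7.8
4 2.06 9.5
5 2.45 12.1
6 2.86 13.9
7 3.24 16.3
8 3.58 17.3
9 3.96 19.6
10 4.36 22.2
11 4.76 23.6
12 5.15 26.2
13 5.54 28.1
84.0917
slab (array([617. , 235.7]), np.float32(4.3), [62.7, 167.8]) 84.71542225453493
bar (array([637.2, 236. ]), np.float32(4.0), [14.4, 54.4]) 109.95626949321854
platform (array([636.6, 233.2]), np.float32(6.8), [108.3, 216.9]) 33.052154366594436
red (array([540. , 229.7]), np.float32(-85.2), [14.1, 53.9]) 78.67105616903746
housing (array([742.3, 245.5]), np.float32(-84.4), [97.8, 108.9]) 54.94850183990343
```

View pics/c8.png

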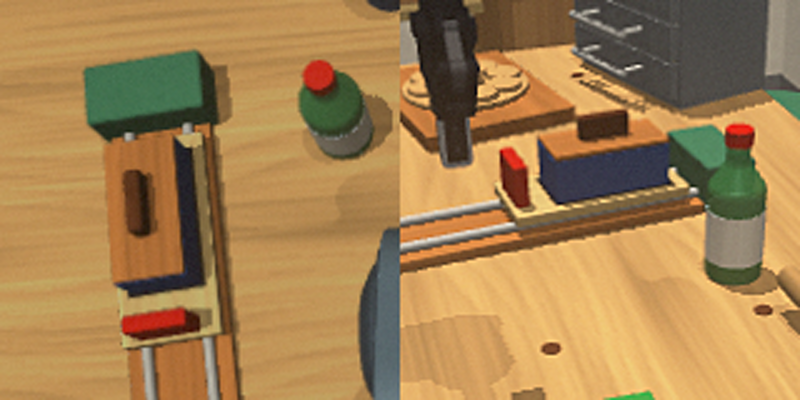

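The push force rose steadily to 28 N, well above the 8 N drag, with the carriage held. Travel was 101.7 mm, and the gap to the housing is about 14 mm, as it should be at the stop. The lid-to-block distance is unchanged, so nothing shifted. Handing in.

```bash
python3 -c "
from h import *
hand_in()"
```

```text
the job is handed in; nothing more can be done
```

The job is done and handed in at about 84 s of robot time; no verdict is reported.

- **Knobs:** all five went into the tray, standing on its floor. The pictures showed none left on the bench.
- **Tray:** I carried it level onto the pad. It measured within about 2 mm of centre and about 0.2° off the pad's line.
- **Lid:** it stopped at its seated height and read flat, with a slope under 0.007. The first presses held only about 5 N, so I pressed again and held about 17 N.
- **Carriage:** pushed at 25 mm/s, it travelled 101.7 mm. It then held against 28 N, with about 14 mm left to the housing, so I took it to be hard on the end stop. Afterwards the lid was still flat and at the same distance from the red block.
- **Wedge, glue, mallet and offcut:** they looked untouched in the pictures, but I did not measure them again.

**Disagreements:** camera heights read about 1 mm low throughout. The placed tray's camera position differed from the arm's by 1–2 mm, so I aimed the lid between the two. While I pressed on the stop, the arm's reading still crept about 4 mm. I put that down to give in the wrist and fingers, because the force kept rising instead of staying at the drag level.

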